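# Unlock the indexing jig and park its pin

### The job

Unlock the turntable of the green indexing jig: draw its red-headed lock pin up out of the bore, slide it sideways by its neck into the notch of the blue pin rack, and let it down until its collar rests on the rack. Then swing the yellow keeper bar fully shut across the notch's mouth so that the pin cannot slide out. Do not knock over the green oil can.

Things in the scene. Friction and masses are not known exactly. Their poses are not given: they have to be found in the camera images.
- lock_pin: Loose steel pin with red ribbed head, 84 mm long, 0.12 kg, upright in the bore at the start. Origin: centre of its collar's underside; z up to the head. Above: collar 26 mm diameter, 6 mm thick; red round head 22 mm diameter from 6 to 42 mm (grip here). Below: neck 9 mm diameter from 0 to -18 mm, then thick shank 16 mm diameter to -42 mm.
- jig: Fixed indexing jig: green base 165 x 120 x 10 mm, aluminium turntable with brass flange (top at 55 mm), steel ear at its front (-x). The pin, through the ear and the turntable's lug, locks the turntable. Origin: near the middle of the underside, z up. Nothing but the pin stands above 58 mm.
- bore_mouth (a point): Mouth of the bore (18 mm diameter, straight down) in the top face of the jig's ear, 58 mm above the bench. The pin's origin lies here at the start, its foot 42 mm lower.
- rack: Fixed blue pin rack, 130 mm wide (y), 80 mm deep (x from -32 to +48 mm), with a level steel shelf plate 6 mm thick whose top is 70 mm above the bench. Origin: on the bench straight below the notch's seat. Its -x side is the front: the notch opens to -x.
- notch_seat (a point): Where the parked pin's origin belongs: on the shelf plate's top face; axes as the rack's. The notch is a slot 13 mm wide along x, from its closed end (x = +6 mm) to its mouth at the front edge (x = -32 mm), lips rounded. The neck fits, the shank does not: come in from the front along +x with the pin's origin 2 to 10 mm above this point, then lower it.
- keeper (a joint): Hinge of the yellow keeper bar on the rack's top, rad: 0 = fully shut, lying across the notch's mouth; it starts open at 1.55 to 2.0, about square to the rack's front or beyond. It stays where it is left.
- keeper_pivot (a point): The keeper's vertical hinge axis at the top face of the shelf plate, at x = -22, y = +44 mm from the notch seat in the rack's axes. The bar is 10 mm wide, its underside 1.5 mm and its top 8.5 mm above the plate; at joint value a it points from here along (-sin a, -cos a) in the rack's x, y.
- keeper_knob (a point): Top of the black upright knob at the keeper's free end, 84 mm from the pivot: 14 mm diameter, from 8 to 35 mm above the shelf plate. Push or pull it sideways. When shut it stands at x = -22, y = -40 mm from the notch seat.
- oil_can: Green oil can with a spout, 110 x 68 mm, 143 mm tall, standing loose at the back of the bench; a bystander, origin under its middle, z up.
Not all that is in view belongs to the job. Leave any brown or purple look-alike of the rack alone.

How it is judged (in metres and radians):
On the way, in this order (a step that is already met when the one before it is completed fails the run):
1. the pin is drawn right out of the jig's bore (raised more than 43 mm) (z of lock_pin in the frame of bore_mouth above 0.043 m), for 0.1 s.
2. the pin is parked in the notch, collar on the rack, while the keeper is still open (more than 0.6 rad) (horizontal distance between lock_pin and notch_seat below 0.008 m and z of lock_pin in the frame of notch_seat between -0.004 and 0.004 m and angle between lock_pin's own z axis and vertical below 0.14 rad and value of joint keeper above 0.6 rad), for 0.2 s.
At the end, for the whole second after the job is handed in: The lock pin stands at rest in the rack's notch: its origin within 8 mm sideways and 4 mm in height of the notch seat (collar on the plate), upright within 0.14 rad; the keeper is shut to within 0.12 rad (horizontal distance between lock_pin and notch_seat below 0.008 m and z of lock_pin in the frame of notch_seat between -0.004 and 0.004 m and angle between lock_pin's own z axis and vertical below 0.14 rad and value of joint keeper below 0.12 rad and linear speed of lock_pin below 0.02 m/s); the robot touches nothing.
It fails at once if the oil can is knocked over (angle between oil_can's own z axis and vertical above 0.5 rad).
It also fails if it takes over 56 s, if anything falls off the work surface, if the arm or the gripper's body presses on something with over 40 N, if the wrist force passes 120 N, or if a joint passes its speed limit or range.

### The arm

A 7-joint arm with a two-finger parallel gripper is mounted at the origin on a cart in front of the work surface, level with it; the furniture and walls round the work are solid. World frame = base frame: x ahead of the robot, y to its left, z up, the work surface at z = 0. Lengths are in mm, angles in rad, forces in N, time in s.
With the tool pointing down it reaches from about 350 to 900 mm from the base axis. Payload 8.1 kg.
Tool frame: the origin (TCP) lies midway between the tips of the shut fingers; the grasp point (between the pads) lies 19 mm behind it; z points along the fingers, y is the line along which they close (so a half turn about z gives the same grasp; the last joint's range is limited). The gripper opens to 85 mm and grips with 20 to 120 N. Pads are 22 mm wide; open, the fingers measure 114 mm over their backs; the gripper's body (76 mm by 85 mm) begins 54 mm behind the grasp point. The pads swing forward as they close: fully open they stand 13 mm farther back than shut.
Start: joints at [1.064, 0.434, 0.025, 1.573, -0.012, 1.134, -0.075], TCP at [245.551, -574.757, 231.323] pointing down, gripper open.
Joint ranges: [-2.62, 2.62], [-0.44, 2.09], [-1.27, 1.32], [0.08, 2.57], [-1.32, 4.46], [0.12, 2], [-2.74, 2.74]. Speed limits (rad/s): [2.22, 2.22, 3.01, 3.01, 3.14, 3.14, 3.14].

### API

Orientations are given as a 3x3 rotation matrix whose columns are the frame's x, y, z axes.
In Python, from workcell import * gives the robot as it stands.
- The arm moves only by the shell command python3 -m handwheel 'ROWS' [OPENING] [FORCE]. ROWS is JSON, a list of rows, each a list of 2 entries, a list of its own where there are three numbers: the shift along the tool's x, y, z as a fraction of full scale, then the turn about the tool's z as a fraction of full scale. A call has 1 to 20 rows; each row shifts and turns the commanded pose from where the row before left it, along the tool's axes as they then stand; what a row does not reach is not made up. Full scale, the value 1, is 30 mm for a shift and 10 degrees for a turn. A row lasts 1/8 s, in which the tool goes at most 62.5 mm and 10.7 degrees, less where a joint would pass 70% of its speed; a pose out of reach is approached as far as the arm can. A call with a number of a shift or a turn outside -1 to 1 is refused whole. A call with a gripper value outside its range is refused whole. OPENING is the finger opening in mm, from 0 to 85.4, set as the call begins (- or left out, the last holds). The fingers move at their own pace and stop on an object; FORCE is the grip in N (left out, the last holds). Time passes only in rows, so rows that do not move let the fingers close. It gives the time, the measured TCP pose, the force, the opening and the grip force at its end, in the units of the state.
- get_obs(): the state, without advancing time (a new reading comes with each control period).
- snapshot(name): name is "scene" or "top"; returns (picture, depth): 480x640x3 uint8, blue, green, red; 480x640 float32, mm along the optical axis (not along the pixel's ray), 0 where there is no reading.
- get_calibration(name): a dict with "fx", "fy", "cx", "cy" (pixels), "R" (3x3) and "t" (3): a world point X has camera coordinates R X + t. Camera axes: x right, y down, z forward; pixel columns grow to the right and rows downward; lengths in mm; the calibration is good to about 2 mm. A picture is of the moment at which its call begins. get_calibration takes no time and is no camera call.
- sign_off(): hands the job in; it is judged then, once.
The state is a dict: "clock": time; "joints": joint angles; "qvel": joint speeds; "tau": joint torques, N m; "eef_pos": TCP position; "eef_rot": TCP orientation; "contact_force": force on the tool from outside, world axes, zero at the start; "wrist_torque": the same for the moment, N m; "gripper_width": opening from 0.0 (shut) to 1.0 (fully open); "grip_force": force on a finger pad.
Only numpy, scipy, OpenCV 4.12 (cv2) and the standard library are available. Lean on these libraries where they do the work, as an engineer would, in place of code of your own. Each camera call takes 0.05 s, during which the arm holds its last target. There are 200 camera calls.

## Working session

There is one attempt and no reset: what is moved stays moved. The work goes in short steps, Python scripts to look and compute and a shell command to move; the robot and the scene stay as the last step left them, time stands still between calls to the robot, and variables do not carry over. Pictures are saved under pics/ and viewed, at most 12 in all, crops included, and the job is handed in when it is done.

```bash
mkdir -p pics
cat > h.py <<'E'
from workcell import *
import numpy as np, cv2
def pts(name):
    im,d=snapshot(name); c=get_calibration(name)
    v,u=np.mgrid[0:480,0:640]
    P=np.stack([(u-c['cx'])/c['fx']*d,(v-c['cy'])/c['fy']*d,d],-1)
    R=np.array(c['R']);t=np.array(c['t'])
    return im,d,(P-t)@R
E
python3 - <<'E'
from h import *
o=get_obs();print(o['clock'],o['eef_pos'],o['eef_rot'],o['gripper_width'])
for n in('scene','top'):
    im,d,W=pts(n);cv2.imwrite(f'pics/{n}0.png',im);np.savez(f'/tmp/{n}0.npz',im=im,W=W,d=d);c=get_calibration(n);print(n,c)
E
```

```text
0.0 [ 245.29471672 -574.28114015  230.49044793] [[ 9.19614958e-01  3.92820184e-01 -7.94608421e-04]
 [ 3.92820954e-01 -9.19613838e-01  1.44455365e-03]
 [-1.63283070e-04 -1.64057198e-03 -9.99998641e-01]] 1.0029499732153189
scene {'fx': 533.8126391984932, 'fy': 533.8126391984932, 'cx': 324.1724042998562, 'cy': 228.1093603193132, 'R': array([[-0.88080568, -0.47301404,  0.02095421],
       [-0.24732773,  0.42191216, -0.87224946],
       [ 0.40374541, -0.77346483, -0.48861211]]), 't': array([454.27178429, 247.41521415, 811.17134821])}
top {'fx': 445.2804744706448, 'fy': 445.2804744706448, 'cx': 320.246857781258, 'cy': 235.06273351488258, 'R': array([[-0.02922654, -0.99941349, -0.01784627],
       [-0.98434576,  0.03188121, -0.17334076],
       [ 0.17380806,  0.01250075, -0.9847002 ]]), 't': array([-22.0652434 , 557.22683362, 866.4774659 ])}
```

View pics/scene0.png

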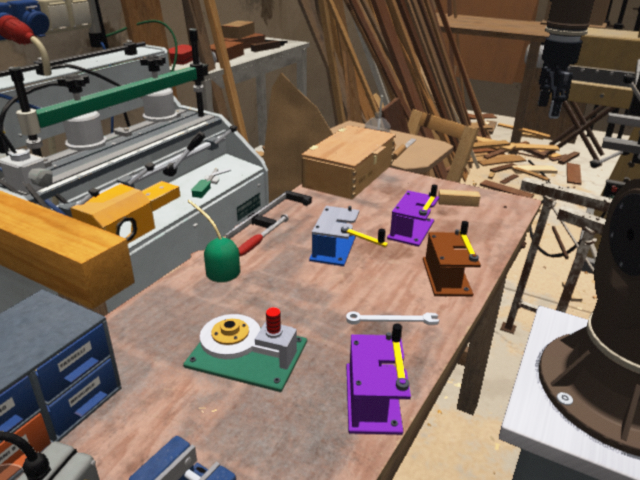

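View pics/top0.png

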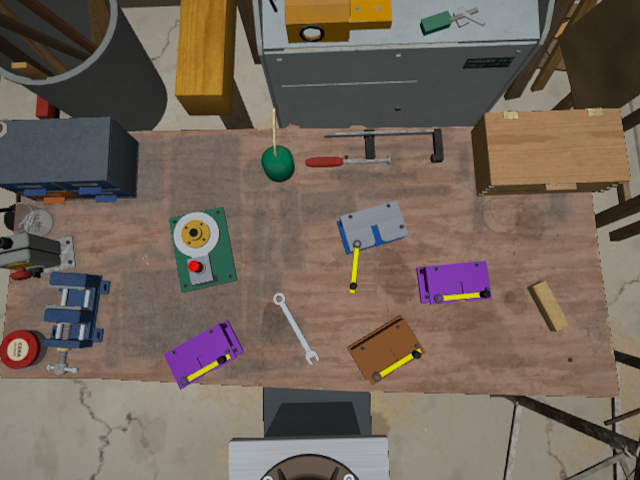

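The scene shows the red pin head at top-view (195,267) and the blue rack with its steel plate at (372,226). The notch is near (377,233), with the keeper pivot at (357,244) and the knob at (353,288). Next I measure them.

Run:
```python
from h import *
z=np.load('/tmp/top0.npz');im,W=z['im'],z['W']
c=get_calibration('top');R=c['R'];t=c['t'];C=-R.T@t
def ray(u,v,zz):
    r=R.T@np.array([(u-c['cx'])/c['fx'],(v-c['cy'])/c['fy'],1]);return C+r*(zz-C[2])/r[2]
hsv=cv2.cvtColor(im,cv2.COLOR_BGR2HSV);H,S,V=[hsv[...,i].astype(int) for i in range(3)]
box=np.zeros((480,640),bool);box[190:300,330:415]=1
pl=(box&(S<70)&(abs(W[...,2]-70)<6)).astype(np.uint8)
pl=cv2.morphologyEx(pl,cv2.MORPH_OPEN,np.ones((2,2)))
ct=max(cv2.findContours(pl,0,1)[0],key=cv2.contourArea)
print('zmed',np.median(W[...,2][pl>0]),'n',pl.sum())
X=np.array([ray(*p[0],70)[:2] for p in ct],np.float32)
print('rect',cv2.minAreaRect(X),cv2.boxPoints(cv2.minAreaRect(X)))
red=np.zeros_like(box);red[240:290,170:220]=1
m=red&((H<8)|(H>172))&(S>150)
zz=W[...,2][m];print('red z pct',np.percentile(zz,[5,50,95]))
top=m&(W[...,2]>94);print('head top px',np.argwhere(top).mean(0),W[top].mean(0))
v,u=np.argwhere(top).mean(0);print(ray(u,v,100))
ye=box&(H>22)&(H<35)&(S>150);v,u=np.nonzero(ye)
Y=np.array([ray(a,b,78.5)[:2] for a,b in zip(u,v)],np.float32);print('keeper',cv2.minAreaRect(Y),cv2.boxPoints(cv2.minAreaRect(Y)))
kn=np.zeros_like(box);kn[275:300,340:365]=1;k=kn&(V<60);print('knob',k.sum(),np.argwhere(k).mean(0),W[k].mean(0),np.percentile(W[...,2][k],[5,95]))
big=cv2.resize(im[185:300,325:425],None,fx=5,fy=5,interpolation=2);cv2.imwrite('pics/rk.png',big)
# scene camera check of red head
z=np.load('/tmp/scene0.npz');im2,W2=z['im'],z['W'];h2=cv2.cvtColor(im2,cv2.COLOR_BGR2HSV)
m=np.zeros((480,640),bool);m[300:340,255:295]=1;m&=((h2[...,0]<8)|(h2[...,0]>172))&(h2[...,1]>150)
print('scene red',W2[m].mean(0),np.percentile(W2[...,2][m],[2,98]))
m&=W2[...,2]>98;print(m.sum(),W2[m].mean(0))
```

```text
zmed 69.81272380821662 n 1950
rect ((566.3319091796875, -148.9730224609375), (74.14518737792969, 120.4171142578125), 14.38037395477295) [[ 515.4675    -99.858185]
 [ 545.37415  -216.50241 ]
 [ 617.1963   -198.08786 ]
 [ 587.2897    -81.443634]]
red z pct [ 81.76938168  99.02177571 101.57870394]
head top px [265.97058824 193.68627451] [493.94750816 203.06949598 107.70294696]
[494.72584702 205.2688119  100.        ]
keeper ((479.8535461425781, -103.46795654296875), (10.159761428833008, 87.52824401855469), 81.9437026977539) [[ 435.80942  -102.364334]
 [ 522.4738   -114.63107 ]
 [ 523.8977   -104.57158 ]
 [ 437.23328   -92.30484 ]]
knob 34 [285.5        352.82352941] [447.84681799 -98.56935561 103.99195297] [100.75784079 106.66130239]
scene red [490.1895132  213.63646489  91.39438201] [ 68.37053977 101.86515692]
114 [486.86162351 218.03305848 109.0410363 ]
```

View pics/rk.png

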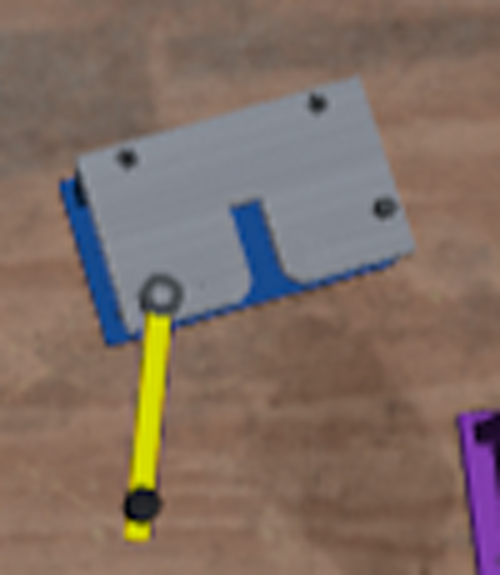

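The crop shows the notch clearly. Its closed end is at crop (246,204), the mouth at about (271,298), and the pivot ring at (160,296). I'll refine the rack and pin frames from these.

```bash
cat >> h.py <<'E'
def rayf(name):
    c=get_calibration(name);R=np.array(c['R']);t=np.array(c['t']);C=-R.T@t
    def dirs(u,v): return np.stack([(np.asarray(u)-c['cx'])/c['fx'],(np.asarray(v)-c['cy'])/c['fy'],np.ones(np.shape(u))],-1)@R
    def ray(u,v,z): d=dirs(u,v);return C+d*((z-C[2])/d[...,2])[...,None]
    return C,dirs,ray
def redmask(im,b):
    h=cv2.cvtColor(im,cv2.COLOR_BGR2HSV);m=np.zeros(h.shape[:2],bool);m[b[0]:b[1],b[2]:b[3]]=1
    return m&((h[...,0]<9)|(h[...,0]>170))&(h[...,1]>130)&(h[...,2]>40)
E
python3 - <<'E'
from h import *
L=[]
for n,b in(('top',(240,290,170,220)),('scene',(300,340,255,295))):
    im=np.load(f'/tmp/{n}0.npz')['im'];C,dirs,ray=rayf(n);m=redmask(im,b);v,u=np.nonzero(m)
    Y=ray(u,v,100.)[:,:2]-C[:2];r=np.hypot(*Y.T);a=np.arctan2(Y[:,1],Y[:,0])
    lo,hi=np.percentile(a,[1,99]);am=(lo+hi)/2
    s=np.abs(a-am)<0.015
    print(n,m.sum(),C,'az',lo,hi,'far/near r at z=100',r[s].max(),r[s].min())
    rr=(r[s].max() )-11;print('far-edge est',C[:2]+rr*np.array([np.cos(am),np.sin(am)]))
    L.append((C[:2],np.array([np.cos(am),np.sin(am)])))
A=np.array([L[0][1],-L[1][1]]).T;s=np.linalg.solve(A,L[1][0]-L[0][0]);print('pin axis',L[0][0]+s[0]*L[0][1])
C,dirs,ray=rayf('top')
def P(x,y,z): return ray(325+(x+.5)/5-.5,185+(y+.5)/5-.5,z)[:2]
c=np.array([P(*q,70.) for q in((79,156),(359,76),(413,252),(128,335))])
print('corners',c,[np.linalg.norm(c[i]-c[i-1]) for i in range(4)])
ce=P(246,204,70.);mo=P(271,298,70.);ye=c[0]-c[1]+c[3]-c[2];ye/=np.linalg.norm(ye);xe=np.array([ye[1],-ye[0]])
print('closed end',ce,'mouth',mo,'xaxis',xe,np.degrees(np.arctan2(xe[1],xe[0])),'notch dir',(ce-mo)/np.linalg.norm(ce-mo))
print('seat A',ce-6*xe,'seat B(corners)',c.mean(0)-8*xe, 'pivot',P(160,296,80.),'pivot->seat',P(160,296,80.)+22*xe-44*ye,'knob',P(142,503,105.))
E
```

```text
top 124 [397.25821474 -50.64898558 949.41687844] az 1.1717803989240902 1.240826881823818 far/near r at z=100 284.95853171797796 257.2094152460821
far-edge est [494.91767956 205.31176538]
scene 322 [133.8111037 737.9019566 602.6370295] az -0.9883454367370154 -0.9579243491595377 far/near r at z=100 652.9439383748788 594.6091736652177
far-edge est [495.03990959 207.23655372]
pin axis [495.43218983 206.66027201]
corners [[ 590.64524609  -81.32156357]
 [ 620.05205471 -195.96260677]
 [ 546.98346677 -213.21358712]
 [ 517.14818301  -98.09985297]] [np.float64(75.38785894069618), np.float64(118.35256304369828), np.float64(75.07739250841219), np.float64(118.91726513770959)]
closed end [ 568.7016415  -147.60806078] mouth [ 530.21407177 -155.63983807] xaxis [0.96832774 0.24968256] 14.458728683306875 notch dir [0.97891163 0.20428414]
seat A [ 562.89167505 -149.10615616] seat B(corners) [ 560.9606157  -149.14686311] pivot [ 530.89818596 -110.8032741 ] pivot->seat [ 563.18742906 -147.91667841] knob [448.33639773 -98.87089067]
```

```bash
python3 -m handwheel '[[[0,0,0],0.865],[[0.6,-0.96,0],0],[[0.6,-0.96,0],0],[[0.6,-0.96,0],0],[[0.6,-0.96,0],0],[[0.6,-0.96,0],0],[[0.6,-0.96,0],0],[[0.6,-0.96,0],0],[[0.6,-0.96,0],0],[[0.6,-0.96,0],0],[[0.6,-0.96,0],0],[[0.6,-0.96,0],0],[[0.6,-0.96,0],0],[[0.6,-0.96,0],0],[[0.6,-0.96,0],0],[[0.6,-0.96,0],0],[[0.6,-0.96,0],0],[[0.6,-0.96,0],0],[[0.6,-0.96,0],0],[[0.6,-0.96,0],0]]' 60
cat > go.py <<'E'
import sys;from h import *
# remaining shift in tool axes (units of 30 mm) to a world target; turn (10 deg units) to rack yaw
T=np.array([float(a) for a in sys.argv[1:4]]);o=get_obs();R=np.array(o['eef_rot']);p=np.array(o['eef_pos'])
print('t',round(o['clock'],2),'p',p.round(1),'shift/30',(R.T@(T-p)/30).round(2),'turn/10',round((np.degrees(np.arctan2(R[1,0],R[0,0]))-14.46)/10,3),'F',np.round(o['contact_force'],1),'tilt',R[:,2].round(3))
E
python3 go.py 495.3 206.2 120
```

```text
clock: 2.6
eef_pos: [439.9, 41.5, 231.1]
eef_rot: [[0.968, 0.25, -0.0], [0.25, -0.968, -0.0], [-0.0, 0.0, -1.0]]
contact_force: [-0.1, -0.3, -0.1]
gripper_width: 0.705
grip_force: 0.0
t 2.6 p [439.9  41.5 231.1] shift/30 [ 3.16 -4.85  3.7 ] turn/10 0.001 F [-0.1 -0.3 -0.1] tilt [-0. -0. -1.]
```

```bash
python3 -m handwheel '[[[0.63,-0.97,0.2],0],[[0.63,-0.97,0.5],0],[[0.63,-0.97,0.8],0],[[0.63,-0.97,0.8],0],[[0.64,-0.97,0.7],0],[[0,0,0.7],0],[[0,0,0],0],[[0,0,0],0]]'
python3 go.py 495.3 206.2 68
python3 - <<'E'
from h import *
im,d,W=pts('scene');cv2.imwrite('pics/s1.png',cv2.resize(im[230:400,170:340],None,fx=3,fy=3))
im2,_,_=pts('top');m=redmask(im,(300,340,255,295));C,_,ray=rayf('scene');v,u=np.nonzero(m);print(m.sum())
E
```

```text
clock: 3.6
eef_pos: [495.4, 204.8, 120.8]
eef_rot: [[0.968, 0.249, 0.0], [0.249, -0.968, -0.0], [0.0, 0.0, -1.0]]
contact_force: [0.4, -0.5, 0.3]
gripper_width: 0.702
grip_force: 0.0
t 3.6 p [495.4 204.8 120.8] shift/30 [ 0.01 -0.05  1.76] turn/10 -0.002 F [ 0.4 -0.5  0.3] tilt [ 0. -0. -1.]
299
```

View pics/s1.png

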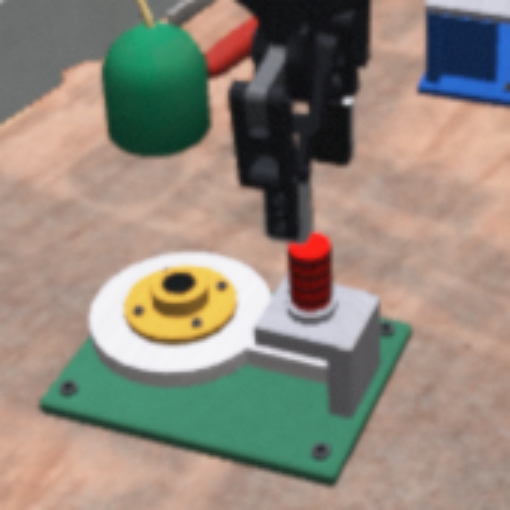

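The open fingers straddle the red head (crop 310,270) and are clear of everything else. I descend and close.

```bash
python3 -m handwheel '[[[0,-0.05,0.6],0],[[0,0,0.6],0],[[0,0,0.55],0],[[0,0,0],0]]' && python3 -m handwheel '[[[0,0,0],0],[[0,0,0],0],[[0,0,0],0],[[0,0,0],0],[[0,0,0],0]]' 10 70; python3 go.py 495.3 206.2 68
```

```text
clock: 4.2
eef_pos: [494.4, 206.1, 67.1]
eef_rot: [[0.968, 0.25, -0.001], [0.25, -0.968, -0.001], [-0.001, 0.0, -1.0]]
contact_force: [0.0, 0.3, 0.4]
gripper_width: 0.701
grip_force: 0.0
clock: 4.82
eef_pos: [495.4, 206.9, 68.7]
eef_rot: [[0.968, 0.25, 0.001], [0.25, -0.968, 0.0], [0.001, -0.0, -1.0]]
contact_force: [-1.9, -0.7, 6.6]
gripper_width: 0.238
grip_force: 68.2
t 4.83 p [495.4 206.9  68.7] shift/30 [-0.01  0.02  0.02] turn/10 0.002 F [-1.9 -0.7  6.6] tilt [ 0.001  0.    -1.   ]
```

```bash
python3 -m handwheel '[[[0,0,-0.15],0],[[0,0,-0.3],0],[[0,0,-0.4],0],[[0,0,-0.5],0],[[0,0,-0.5],0],[[0,0,-0.6],0],[[0,0,-0.6],0],[[0,0,-0.6],0],[[0,0,0],0],[[0,0,0],0]]'; python3 go.py 490 -167 180
python3 - <<'E'
from h import *
im,d,W=pts('scene');cv2.imwrite('pics/s2.png',cv2.resize(im[200:400,170:370],None,fx=2.5,fy=2.5))
E
```

```text
clock: 6.08
eef_pos: [494.6, 206.2, 177.0]
eef_rot: [[0.968, 0.25, -0.0], [0.25, -0.968, -0.001], [-0.0, 0.0, -1.0]]
contact_force: [-0.1, 0.1, -1.5]
gripper_width: 0.24
grip_force: 69.1
t 6.08 p [494.6 206.2 177. ] shift/30 [-3.26 12.01 -0.09] turn/10 0.001 F [-0.1  0.1 -1.5] tilt [-0.    -0.001 -1.   ]
```

View pics/s2.png

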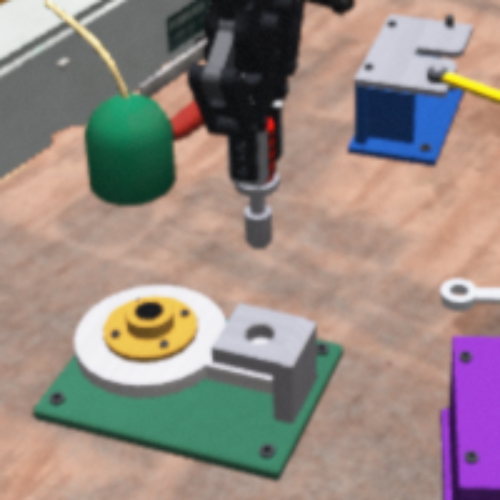

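The pin hangs upright and clear of the bore (crop 258,225). I carry it past the keeper to a point in front of the notch.

```bash
python3 -m handwheel '[[[-0.15,0.5,0],0],[[-0.28,0.9,0],0],[[-0.3,0.96,0],0],[[-0.3,0.96,0],0],[[-0.3,0.96,0],0],[[-0.3,0.96,0],0],[[-0.3,0.96,0],0],[[-0.3,0.96,0],0],[[-0.3,0.96,0],0],[[-0.3,0.96,0],0],[[-0.3,0.96,0],0],[[-0.3,0.96,0],0],[[-0.2,0.6,0],0],[[-0.1,0.4,0],0],[[0,0,0],0],[[0,0,0],0]]'; python3 go.py 480.4 -169.9 87
```

```text
clock: 8.12
eef_pos: [476.5, -169.1, 177.2]
eef_rot: [[0.968, 0.251, -0.0], [0.251, -0.968, 0.0], [-0.0, -0.001, -1.0]]
contact_force: [-0.7, -0.7, -0.7]
gripper_width: 0.239
grip_force: 69.1
t 8.12 p [ 476.5 -169.1  177.2] shift/30 [0.12 0.06 3.01] turn/10 0.007 F [-0.7 -0.7 -0.7] tilt [-0.  0. -1.]
```

```bash
python3 -m handwheel '[[[0.1,0.05,0.4],0],[[0,0,0.6],0],[[0,0,0.6],0],[[0,0,0.6],0],[[0,0,0.5],0],[[0,0,0.3],0],[[0,0,0],0],[[0,0,0],0]]'; python3 go.py 562.7 -148.7 87
python3 - <<'E'
from h import *
for n in('scene','top'):
    im,d,W=pts(n);cv2.imwrite(f'/tmp/{n}3.png',im)
a=cv2.imread('/tmp/scene3.png')[180:300,290:410];b=cv2.imread('/tmp/top3.png')[190:310,320:440]
cv2.imwrite('pics/s3.png',cv2.resize(np.hstack([a,b]),None,fx=3.3,fy=3.3,interpolation=2))
E
```

```text
clock: 9.12
eef_pos: [480.2, -170.7, 87.7]
eef_rot: [[0.968, 0.25, 0.001], [0.25, -0.968, -0.0], [0.001, 0.0, -1.0]]
contact_force: [0.2, -0.6, -0.9]
gripper_width: 0.232
grip_force: 69.1
t 9.12 p [ 480.2 -170.7   87.7] shift/30 [ 2.84 -0.02  0.03] turn/10 0.002 F [ 0.2 -0.6 -0.9] tilt [ 0.001 -0.    -1.   ]
```

View pics/s3.png

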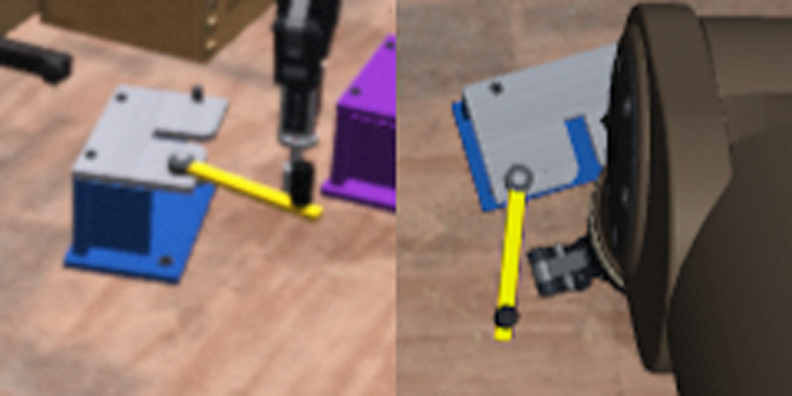

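The pin is in front of the notch at the right height and the keeper is clear. I go in slowly while watching the force.

```bash
python3 -m handwheel '[[[0.4,-0.02,0],0],[[0.5,0,0],0],[[0.4,0,0],0],[[0.2,0,0],0],[[0.2,0,0],0],[[0.2,0,0],0],[[0.1,0,0],0],[[0,0,0],0]]'; python3 go.py 562.7 -148.7 87
```

```text
clock: 10.22
eef_pos: [537.9, -155.0, 87.3]
eef_rot: [[0.968, 0.25, 0.0], [0.25, -0.968, -0.0], [-0.0, 0.0, -1.0]]
contact_force: [0.2, 0.3, -1.1]
gripper_width: 0.236
grip_force: 69.1
t 10.22 p [ 537.9 -155.    87.3] shift/30 [0.85 0.   0.01] turn/10 0.002 F [ 0.2  0.3 -1.1] tilt [ 0. -0. -1.]
```

```bash
python3 -m handwheel '[[[0.15,0,0],0],[[0.15,0,0],0],[[0.15,0,0],0],[[0.1,0,0],0],[[0,0,0],0]]'; python3 go.py 562.7 -148.7 81
```

```text
clock: 10.85
eef_pos: [554.0, -150.8, 87.3]
eef_rot: [[0.968, 0.25, 0.0], [0.25, -0.968, 0.0], [0.0, -0.0, -1.0]]
contact_force: [-0.6, -0.2, -1.3]
gripper_width: 0.237
grip_force: 69.1
t 10.85 p [ 554.  -150.8   87.3] shift/30 [0.3  0.01 0.21] turn/10 0.004 F [-0.6 -0.2 -1.3] tilt [ 0.  0. -1.]
```

```bash
python3 -m handwheel '[[[0.1,0,0],0],[[0.1,0,0],0],[[0.08,0,0],0],[[0,0,0],0]]'; python3 go.py 562.7 -148.7 81;python3 -m handwheel '[[[0,0,0.08],0],[[0,0,0.06],0],[[0,0,0.05],0],[[0,0,0],0]]'; python3 go.py 562.7 -148.7 81
```

```text
clock: 11.35
eef_pos: [562.1, -148.7, 87.3]
eef_rot: [[0.968, 0.25, 0.0], [0.25, -0.968, 0.0], [0.0, 0.0, -1.0]]
contact_force: [-0.1, -0.8, -1.3]
gripper_width: 0.235
grip_force: 69.1
t 11.35 p [ 562.1 -148.7   87.3] shift/30 [0.02 0.   0.21] turn/10 0.004 F [-0.1 -0.8 -1.3] tilt [ 0.  0. -1.]
clock: 11.85
eef_pos: [561.8, -148.9, 81.4]
eef_rot: [[0.968, 0.25, -0.0], [0.25, -0.968, -0.0], [-0.0, -0.0, -1.0]]
contact_force: [0.5, -0.7, -1.1]
gripper_width: 0.236
grip_force: 69.1
t 11.85 p [ 561.8 -148.9   81.4] shift/30 [0.03 0.   0.01] turn/10 0.002 F [ 0.5 -0.7 -1.1] tilt [-0. -0. -1.]
```

```bash
python3 -m handwheel '[[[0,0,0.03],0],[[0,0,0],0]]'|grep -E "force|pos";python3 -m handwheel '[[[0,0,0.03],0],[[0,0,0],0]]'|grep -E "force|pos"
```

```text
eef_pos: [562.0, -148.9, 80.8]
contact_force: [-0.6, 0.7, -0.5]
grip_force: 69.6
eef_pos: [562.0, -148.9, 80.7]
contact_force: [-3.2, 1.5, 8.6]
grip_force: 70.4
```

Contact shows the collar is seated. I release, rise and look.

```bash
python3 -m handwheel '[[[0,0,0],0],[[0,0,0],0],[[0,0,0],0],[[0,0,0],0]]' 50; python3 -m handwheel '[[[0,0,-0.3],0],[[0,0,-0.6],0],[[0,0,-0.8],0],[[0,0,-0.9],0],[[0,0,-0.6],0],[[-0.8,0,0],0],[[-0.9,0,0],0],[[-0.9,0,0],0],[[-0.9,0,0],0],[[-0.9,0,0],0],[[0,0,0],0]]'
python3 - <<'E'
from h import *
for n in('scene','top'):
    im,d,W=pts(n);cv2.imwrite(f'/tmp/{n}4.png',im)
a=cv2.imread('/tmp/scene4.png')[180:300,290:410];b=cv2.imread('/tmp/top4.png')[190:310,320:440]
cv2.imwrite('pics/s4.png',cv2.resize(np.hstack([a,b]),None,fx=3.3,fy=3.3,interpolation=2))
o=get_obs();print(o['clock'],o['eef_pos'])
E
```

```text
clock: 12.85
eef_pos: [561.9, -148.8, 79.7]
eef_rot: [[0.968, 0.25, -0.0], [0.25, -0.968, 0.0], [-0.0, -0.0, -1.0]]
contact_force: [-0.9, -0.1, -0.2]
gripper_width: 0.584
grip_force: 0.0
clock: 14.22
eef_pos: [432.7, -182.7, 177.1]
eef_rot: [[0.969, 0.248, 0.0], [0.248, -0.969, -0.001], [0.0, 0.001, -1.0]]
contact_force: [1.4, -0.0, -0.3]
gripper_width: 0.586
grip_force: 0.0
14.325 [ 434.88562794 -181.92901113  177.0027777 ]
```

View pics/s4.png

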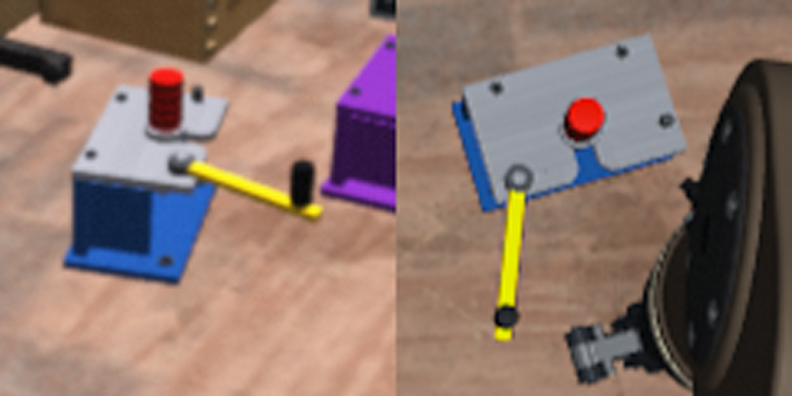

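The pin stands seated in the notch (right panel 580,125) and the keeper is still open. I close the fingers, go to the +y side of the knob and push the bar round by turning with it about its pivot.

```bash
cat > aim.py <<'E'
import sys;from h import *
a,d,z=map(float,sys.argv[1:4])  # bar angle, knob-to-TCP distance behind, TCP height
th=np.radians(14.46);M=np.array([[np.cos(th),-np.sin(th)],[np.sin(th),np.cos(th)]])
K=np.array([-22-84*np.sin(a),44-84*np.cos(a)]);b=min(a,1.57)
w=np.append(np.array([562.7,-148.7])+M@(K-d*np.array([np.cos(b),-np.sin(b)])),z)
o=get_obs();R=np.array(o['eef_rot']);p=np.array(o['eef_pos'])
yaw=np.arctan2(R[1,0],R[0,0]);print('t',round(o['clock'],2),'target',w.round(1),'shift/30',(R.T@(w-p)/30).round(2),'turn/10',round(np.degrees(yaw-th-(1.57-b))/10,3),'F',np.round(o['contact_force'],1),'j',np.round(o['joints'],2))
E
python3 -m handwheel '[[[0,-0.5,0],0],[[0,-0.8,0],0],[[0,-0.9,0],0],[[0,-0.9,0],0],[[0,-0.5,0],0],[[0,0,0],0],[[0,0,0],0]]' 0 30; python3 aim.py 1.966 38 82
```

```text
clock: 15.2
eef_pos: [407.5, -77.9, 175.9]
eef_rot: [[0.968, 0.25, 0.0], [0.25, -0.968, -0.0], [0.0, 0.0, -1.0]]
contact_force: [-0.4, -0.3, -0.3]
gripper_width: 0.0
grip_force: 0.0
t 15.2 target [437.7 -62.8  82. ] shift/30 [ 1.1  -0.23  3.13] turn/10 -0.0 F [-0.4 -0.3 -0.3] j [ 0.41  0.19 -0.39  2.1   0.09  0.87 -1.36]
```

```bash
python3 -m handwheel '[[[0.4,-0.1,0],0],[[0.62,-0.13,0.4],0],[[0,0,0.6],0],[[0,0,0.7],0],[[0,0,0.7],0],[[0,0,0.5],0],[[0,0,0.2],0],[[0,0,0],0],[[0,0,0],0]]'; python3 aim.py 1.57 21.5 82
python3 - <<'E'
from h import *
im,d,W=pts('scene');cv2.imwrite('pics/s5.png',cv2.resize(im[180:300,290:410],None,fx=4,fy=4,interpolation=2))
E
```

```text
clock: 16.32
eef_pos: [435.6, -62.9, 83.3]
eef_rot: [[0.968, 0.25, 0.001], [0.25, -0.968, -0.0], [0.001, 0.0, -1.0]]
contact_force: [-0.3, -0.0, -0.4]
gripper_width: 0.004
grip_force: 0.0
t 16.32 target [ 443.7 -111.8   82. ] shift/30 [-0.14  1.64  0.04] turn/10 0.001 F [-0.3 -0.  -0.4] j [ 0.31  0.37 -0.36  2.15  0.21  0.65 -1.52]
```

View pics/s5.png

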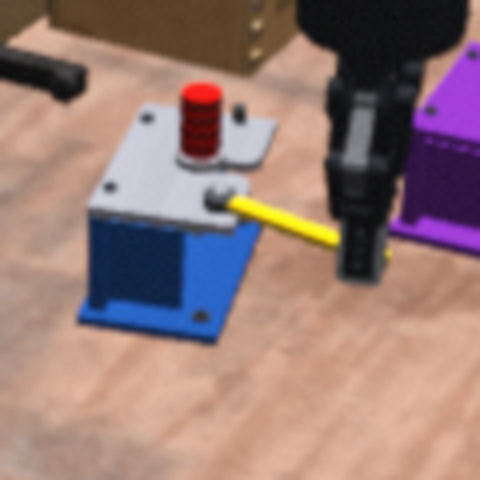

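The fingers hang beside the knob on its +y side, in line with it (360,260). I push along tool y first.

```bash
python3 -m handwheel '[[[0,0.3,0.03],0],[[-0.04,0.3,0],0],[[-0.04,0.3,0],0],[[-0.04,0.3,0],0],[[-0.02,0.3,0],0],[[0,0.14,0],0],[[0,0,0],0]]'; python3 aim.py 1.57 21.5 82
```

```text
clock: 17.25
eef_pos: [443.4, -112.0, 81.9]
eef_rot: [[0.968, 0.249, 0.0], [0.249, -0.968, -0.0], [0.0, 0.0, -1.0]]
contact_force: [-1.2, 1.0, -0.1]
gripper_width: 0.002
grip_force: 0.0
t 17.25 target [ 443.7 -111.8   82. ] shift/30 [ 0.01 -0.   -0.  ] turn/10 -0.002 F [-1.2  1.  -0.1] j [ 0.41  0.39 -0.35  2.12  0.21  0.66 -1.41]
```

Now the arc, six rows of 5 degrees.

```bash
python3 -m handwheel '[[[-0.05,0.25,0],-0.5],[[-0.05,0.25,0],-0.5],[[-0.05,0.25,0],-0.5],[[-0.05,0.25,0],-0.5],[[-0.05,0.25,0],-0.5],[[-0.05,0.25,0],-0.5],[[0,0,0],0]]'; python3 aim.py 1.046 21.5 82
python3 - <<'E'
from h import *
im,d,W=pts('scene');cv2.imwrite('pics/s6.png',cv2.resize(im[180:300,290:410],None,fx=4,fy=4,interpolation=2))
E
```

```text
clock: 18.12
eef_pos: [455.7, -155.5, 81.9]
eef_rot: [[0.714, 0.7, 0.0], [0.7, -0.714, 0.0], [0.0, 0.0, -1.0]]
contact_force: [-0.4, -0.6, -0.3]
gripper_width: 0.002
grip_force: 0.0
t 18.12 target [ 455.4 -155.2   82. ] shift/30 [-0.   -0.01 -0.  ] turn/10 -0.006 F [-0.4 -0.6 -0.3] j [ 0.58  0.44 -0.47  2.05  0.3   0.71 -0.88]
```

View pics/s6.png

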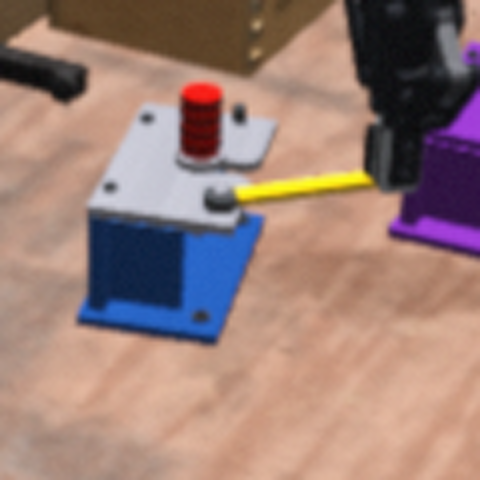

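The bar follows (it is now near 60°) and there is room before the purple rack.

```bash
python3 -m handwheel '[[[-0.05,0.25,0],-0.5],[[-0.05,0.25,0],-0.5],[[-0.05,0.25,0],-0.5],[[-0.05,0.25,0],-0.5],[[-0.05,0.25,0],-0.5],[[-0.05,0.25,0],-0.5],[[0,0,0],0]]'; python3 aim.py 0.523 21.5 82; python3 -m handwheel '[[[-0.05,0.25,0],-0.5],[[-0.05,0.25,0],-0.5],[[-0.05,0.25,0],-0.5],[[-0.05,0.25,0],-0.5],[[0,0,0],0]]'; python3 aim.py 0 21.5 82
```

```text
clock: 19.05
eef_pos: [488.1, -186.7, 81.8]
eef_rot: [[0.269, 0.963, 0.0], [0.963, -0.269, 0.0], [0.0, 0.0, -1.0]]
contact_force: [-1.2, -0.3, 1.1]
gripper_width: 0.002
grip_force: 0.0
t 19.05 target [ 487.2 -186.8   82. ] shift/30 [-0.01 -0.03 -0.01] turn/10 -0.008 F [-1.2 -0.3  1.1] j [ 0.7   0.53 -0.59  1.95  0.41  0.79 -0.4 ]
clock: 19.68
eef_pos: [516.7, -196.6, 81.8]
eef_rot: [[-0.076, 0.997, 0.0], [0.997, 0.076, 0.0], [0.0, 0.0, -1.0]]
contact_force: [-0.6, 0.3, -0.1]
gripper_width: -0.001
grip_force: 0.0
t 19.68 target [ 530.6 -198.3   82. ] shift/30 [-0.09  0.46 -0.01] turn/10 -1.008 F [-0.6  0.3 -0.1] j [ 0.74  0.59 -0.67  1.87  0.48  0.85 -0.09]
```

Last 10°, then small pushes until the stop is felt.

```bash
python3 -m handwheel '[[[-0.05,0.24,0],-0.5],[[-0.03,0.15,0],-0.5],[[0,0,0],0]]'|grep -E "pos|contact"; python3 -m handwheel '[[[0,0.05,0],0],[[0,0,0],0]]'|grep -E "pos|contact";python3 aim.py 0 21.5 82
python3 - <<'E'
from h import *
im,d,W=pts('scene');im2,_,_=pts('top')
cv2.imwrite('pics/s7.png',cv2.resize(np.hstack([im[180:300,290:410],im2[190:310,320:440]]),None,fx=3.3,fy=3.3,interpolation=2))
E
```

```text
eef_pos: [528.3, -197.8, 81.8]
contact_force: [-1.1, 1.0, 0.1]
eef_pos: [529.7, -197.6, 81.9]
contact_force: [-0.4, 0.7, -0.3]
t 20.3 target [ 530.6 -198.3   82. ] shift/30 [-0.03  0.02 -0.  ] turn/10 -0.003 F [-0.4  0.7 -0.3] j [ 0.76  0.62 -0.71  1.84  0.51  0.88  0.05]
```

View pics/s7.png

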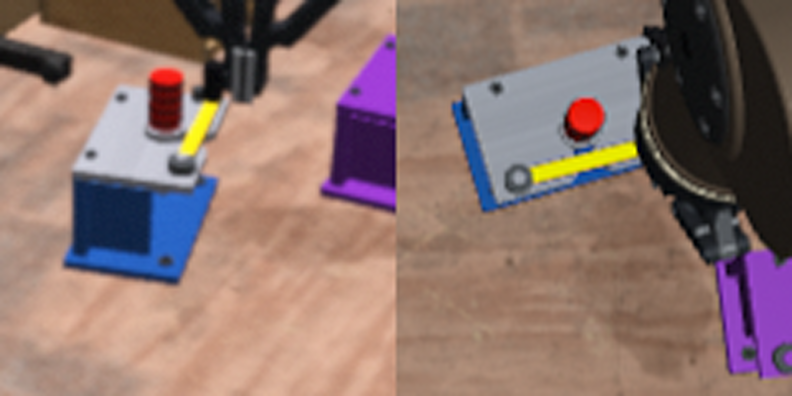

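The bar is nearly shut across the notch mouth (right panel 515,180 to 635,155). I continue until I feel the stop.

```bash
for i in 1; do python3 -m handwheel '[[[0,0.05,0],0],[[0,0,0],0]]'|grep -E "pos|contact"; python3 -m handwheel '[[[0,0.05,0],0],[[0,0,0],0]]'|grep -E "pos|contact"; python3 -m handwheel '[[[0,0.04,0],0],[[0,0,0],0]]'|grep -E "pos|contact";done
python3 - <<'E'
from h import *
im,_,_=pts('top');C,_,ray=rayf('top');h=cv2.cvtColor(im,cv2.COLOR_BGR2HSV)
m=np.zeros((480,640),bool);m[215:260,345:400]=1;m&=(h[...,0]>22)&(h[...,0]<35)&(h[...,1]>150)
v,u=np.nonzero(m);Y=ray(u,v,78.5)[:,:2].astype(np.float32);q=cv2.fitLine(Y,2,0,.01,.01).ravel();print(q,np.degrees(np.arctan2(q[1],q[0]))+0,'shut would be',14.46-90)
E
```

```text
eef_pos: [531.6, -197.4, 81.9]
contact_force: [-0.6, 0.1, 0.7]
eef_pos: [532.4, -197.3, 81.8]
contact_force: [-2.9, -0.3, 2.0]
eef_pos: [532.6, -197.3, 81.7]
contact_force: [-7.6, -1.0, 5.4]
[ 2.4906796e-01 -9.6848601e-01  5.4152032e+02 -1.5150612e+02] -75.57763 shut would be -75.53999999999999
```

The stop is felt and the bar measures square to within 0.1°. I back off, rise and check.

```bash
python3 -m handwheel '[[[0,-0.3,0],0],[[0,-0.5,0],0],[[0,-0.6,0],0],[[0,-0.3,-0.4],0],[[0,0,-0.8],0],[[0,0,-0.9],0],[[0,0,-0.9],0],[[0,-0.6,-0.5],0],[[0,-0.6,0],0],[[0,-0.6,0],0],[[0,0,0],0],[[0,0,0],0],[[0,0,0],0]]'
python3 - <<'E'
from h import *
im,d,W=pts('scene');im2,_,_=pts('top')
cv2.imwrite('pics/s8.png',cv2.resize(np.hstack([im[180:300,290:410],im2[190:310,320:440]]),None,fx=3.3,fy=3.3,interpolation=2))
E
```

```text
clock: 22.82
eef_pos: [432.9, -222.7, 186.9]
eef_rot: [[-0.251, 0.968, 0.0], [0.968, 0.251, 0.0], [0.0, 0.0, -1.0]]
contact_force: [-0.1, 0.2, 1.3]
gripper_width: -0.003
grip_force: 0.0
```

View pics/s8.png

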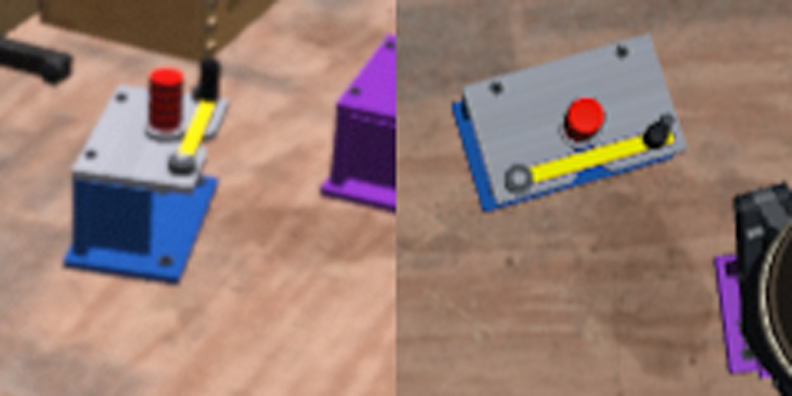

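The pin stands in the notch (right panel 583,120), the keeper lies shut against its stop (655,135), and the robot is clear.

```bash
python3 -c "
from workcell import *
print(sign_off())"
```

```text
the job is handed in; nothing more can be done
None
```

The lock pin is parked upright in the blue rack's notch with the keeper bar shut against its stop, the oil can was never touched, and the job was handed in at about 23 s; the sign-off gave no verdict.

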